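Shut the varnish jar in its crib

TASK

Stand the amber varnish jar (the widest of the three amber glass vessels on the bench) gently upright on the round cork pad inside the open-topped crib. Then swing the crib's gate to and press it home until its sprung tongue snaps in behind the keeper and the gate stays shut by itself. Do not slam the gate or lean on it with more than 14 N, and leave everything else where it is.

Things in the scene. Friction and masses are not known exactly. Their poses are not given: they have to be found in the camera images.
- crib: Open-topped plywood crib fixed to the bench, 200 mm (x) by 204 mm (y), walls 90 mm tall and 10 mm thick, floor 8 mm thick. Origin: centre of its underside. Its own +x points to its back wall; its front (-x) is closed by the gate. Inside it is 174 mm deep (gate to back wall) and 184 mm wide.
- pad_top (a point): Centre of the top of the round cork pad (80 mm across, 6 mm high, its top 14 mm above the bench) on the crib's floor, where the jar stands.
- gate (a joint): Angle of the gate (rad): 0 when it is square to the crib, growing as its free edge swings out to the crib's -x. It turns easily; a weak hinge spring (under 1 N at the edge) eases it back open towards 0.4 rad when it is left further shut. It can be pushed a little below 0 (down to -0.25), into the crib.
- gate_hinge (a point): Point on the gate's upright hinge axis, at the crib's front +y corner, 49 mm above the bench, half-way up the gate and in the middle of its thickness. The point turns with the gate: its -y axis runs along the gate to the free edge, its -x axis points out of the gate's outer face.
- gate_push (a point): A good place to push: point on the gate's outer face, 125 mm from the hinge axis, 31 mm from the free edge, 52 mm above the bench. Axes as gate_hinge (push along +x). The gate is a 12 mm thick board, its top edge 86 mm above the bench. A steady slow push here until about 10 N is enough to latch it; over 14 N on gate or crib does damage.
- gate_edge (a point): Middle of the gate's free edge, 156 mm from the hinge axis. Here a sprung steel tongue stands 10 mm out, its face that leads on closing sloped. It meets the keeper's lip some 15 mm before home; riding over takes a push rising to about 4 to 7 N, then it snaps out behind the lip. Not snapped in, the gate springs back out past 0.2 rad when let go.
- keeper_wall (a point): Point on the crib's -y wall beside the keeper (a bracket with a round steel lip, and a rubber bumper behind the gate, about 6 N per mm, that the gate meets just as the tongue snaps). Point fixed to the crib; the keeper itself is set anywhere within 30 mm, so the tongue snaps at a gate angle of about -0.1 to +0.1 rad, not measured: it must be felt.
- jar_center (a point): The jar to put away: round amber glass jar with a flat black lid and a paper label, 52 mm across, 100 mm tall, 0.2 to 0.4 kg; the widest of the three amber glass vessels on the bench. The point is on its axis half-way up, 50 mm above its underside.
- jar_small: small amber glass jar, 38 mm across, 62 mm tall; a bystander; origin at the middle of its underside.
- bottle_tall: slim amber glass bottle with a narrow neck, 42 mm across, 135 mm tall; a bystander; origin at the middle of its underside.
- tin: little metal tin, 28 mm across, 36 mm tall, in the back corner of the crib; a bystander; origin at the middle of its underside.
- plane: thumb-sized brass plane, 50 mm long, 24 mm tall; a bystander; origin at the middle of its underside.
- spool_clamp: wooden spool clamp standing on end, 36 mm across, 90 mm tall; a bystander; origin at the middle of its underside.
- block: dark wood block 90 x 45 x 30 mm; a bystander; origin at the middle of its underside.

How it is judged (in metres and radians):
On the way:
1. the jar stands upright on the cork pad, let go, while the gate is still open (horizontal distance between jar_center and pad_top below 0.022 m and angle between jar_center's own z axis and vertical below 0.12 rad and z of jar_center in the frame of pad_top between 0.044 and 0.056 m and contact force between the fingers and jar below 0.1 N and value of joint gate above 0.2 rad), for 0.2 s.
At the end, for the whole second after the job is handed in: The gate is latched: let go, it stays shut, at less than 0.13 rad (unlatched it springs back out beyond 0.2 rad), and the jar stands at rest and upright (within 7 degrees) on the cork pad, its axis within 22 mm of the pad's centre (horizontal distance between jar_center and pad_top below 0.022 m and angle between jar_center's own z axis and vertical below 0.12 rad and z of jar_center in the frame of pad_top between 0.044 and 0.056 m and value of joint gate below 0.13 rad and linear speed of jar below 0.02 m/s); the robot touches nothing.
It fails at once if the robot presses on the gate or crib with more than 14 N (contact force between any of the fingers, the arm and crib above 14 N).
It fails at once if the gate is slammed (swung shut faster than 2 rad/s) (velocity of joint gate below -2 rad/s).
It fails at once if the jar is banged down or against the crib (more than 60 N) (contact force between jar and crib above 60 N).
It fails at once if the jar tips over (angle between jar_center's own z axis and vertical above 0.7 rad).
It fails at once if a bystander is shifted by more than 30 mm (distance of any of jar_small, bottle_tall, tin, plane, spool_clamp, block from where it was at the start of the episode above 0.03 m).
It also fails if it takes over 61 s, if anything falls off the work surface, if the arm or the gripper's body presses on something with over 40 N, if the wrist force passes 120 N, or if a joint passes its speed limit or range.

ROBOT

A 7-joint arm with a two-finger parallel gripper is mounted at the origin on the work surface. World frame = base frame: x ahead of the robot, y to its left, z up, the work surface at z = 0. Lengths are in m, angles in degrees, forces in N, time in s.
With the tool pointing down it reaches from about 0.4 to 0.85 m from the base axis. Payload 4.4 kg.
Tool frame: the origin (TCP) lies on the centre line of the jaws, within the pads' length; the fingertips stand 22 mm ahead of it and the grasp point (between the pads) lies 3 mm ahead of it (r.tcp_to_tips is the distance from the TCP to the fingertips, in m); z points along the fingers, y is the direction in which the jaws open and shut (so a half turn about z gives the same grasp; the last joint's range is limited). The gripper opens to 94 mm and grips with 3 to 60 N. Pads are 16 mm wide; open, the fingers measure 119 mm over their backs; the gripper's body (75 mm by 177 mm) begins 78 mm behind the grasp point.
Start: joints at [-73.786, 36.005, 2.206, 86.941, -1.547, 57.084, -1.146], TCP at [0.222, 0.611, 0.191] pointing down, gripper open.
Joint ranges: [-175.42, 175.42], [-21.48, 121.26], [-71.46, 75.88], [10.55, 141.38], [-63.04, 243.04], [13.31, 113.54], [-168.57, 168.57]. Speed limits (degrees/s): [147.25, 147.25, 180, 180, 180, 180, 180].

INTERFACE

Orientations are given as [roll, pitch, yaw] about the fixed x, y, z axes, in that order (R = Rz(yaw) Ry(pitch) Rx(roll)).
In Python, from plant import r, viewer gives the robot as it stands. The module is installed in compiled form; this text tells all that it offers.
- The arm moves only by the tool carry_out, never from a script. Its argument "commands" is a list of rows, each an object of numbers: "dx", "dy", "dz": the shift along the tool's x, y, z in units of 30 mm (1.0 is 30 mm); "rx", "ry", "rz": the turn, a rotation vector about the tool's x, y, z in rad; "gripper": the closure, from -1 (fully open) to 1 (shut), so that 0 is half open. In form: [{"dx": .., "dy": .., "dz": .., "rx": .., "ry": .., "rz": .., "gripper": ..}, ...]. A call has 1 to 20 rows; each row shifts and turns the commanded pose from where the row before left it, along the tool's axes as they then stand; what a row does not reach is not made up. A row lasts 1/8 s, in which the tool goes at most 62.5 mm and 10.7 degrees, less where a joint would pass 70% of its speed; a pose out of reach is approached as far as the arm can. A call is refused whole if a number of a shift passes 1 or a number of a turn 0.188, either way. A call with a gripper value outside its range is refused whole. The fingers move at their own pace and stop on an object; "newtons" is the grip in N (left out, the last holds). Time passes only in rows, so rows that do not move let the fingers close. It gives the time, the measured TCP pose, the force and the opening at its end, in the units of the state.
- r.get_state(): the state, without advancing time (a new reading comes with each control period).
- viewer.capture(name): name is "scene" or "top" or "wrist"; returns the picture (400x640x3 uint8, blue, green, red); there is no depth.
- viewer.calibration(name): a dict with "camera_matrix" (3x3 intrinsics, pixels), "D" ([k1, k2, p1, p2, k3] as OpenCV has them; the pictures are not rectified), "R" (3x3) and "t" (3): a world point X has camera coordinates R X + t; the wrist camera has in their place "tool_from_camera" (4x4, takes a point from camera to tool coordinates, whose origin is the TCP and whose axes are the flange's). Camera axes: x right, y down, z forward; pixel columns grow to the right and rows downward; lengths in m; the calibration is good to about 2 mm. A picture is of the moment at which its call begins: read the wrist's pose just before it. calibration takes no time and is no camera call.
- r.finish_job(): hands the job in, once; it reports no verdict.
The state is a dict: "time_s": time; "qpos": joint angles; "joint_vel": joint speeds; "joint_torque": joint torques, N m; "tool_pos": TCP position; "ee_rot": TCP orientation; "contact_force": force on the tool from outside, world axes, zero at the start; "torque": the same for the moment, N m; "opening": finger opening in m.
Only numpy, scipy, OpenCV 4.12 (cv2) and the standard library are available. Lean on these libraries where they do the work, as an engineer would, in place of code of your own. Each camera call takes 0.05 s, during which the arm holds its last target. There are 200 camera calls.

## Working session

There is one attempt and no reset: what is moved stays moved. The work goes in short steps, Python scripts to look and compute and a tool call to move; the robot and the scene stay as the last step left them, time stands still between calls to the robot, and variables do not carry over. Pictures are saved under pics/ and viewed, about 8 in all and at most 12, crops included, and the job is handed in when it is done.

Besides the shell and the picture viewer there is one more tool, called after "Call:" by a JSON object that holds its "op" and its "data". carry_out: Moves the arm, as the interface text tells. Its arguments: {"type":"object","properties":{"commands":{"type":"array","items":{"type":"object","properties":{"dx":{"type":"number"},"dy":{"type":"number"},"dz":{"type":"number"},"rx":{"type":"number"},"ry":{"type":"number"},"rz":{"type":"number"},"gripper":{"type":"number"}}}},"newtons":{"type":"number"}},"required":["commands"]}

```bash
mkdir -p pics; python3 - <<'E'
from plant import r, viewer
import cv2,numpy as np
print(r.get_state())
for n in("scene","top"):
    im=viewer.capture(n);cv2.imwrite(f"pics/{n}0.png",im)
    c=viewer.calibration(n);print(n,{k:np.round(v,4).tolist() for k,v in c.items()})
c=viewer.calibration("wrist");print({k:np.round(v,4).tolist() for k,v in c.items()}, r.tcp_to_tips)
E
```

```text
{'time_s': 0.0, 'qpos': array([-73.78515962,  36.05918834,   2.20439965,  86.99593276,
        -1.54768938,  57.08468003,  -1.14642171]), 'joint_vel': array([ 0.0055267 , -0.11081338, -0.09337748, -0.05562043, -0.03766155,
       -0.01400162, -0.02611654]), 'joint_torque': array([ 1.22117535e-04, -5.49702895e+01,  1.14339396e+00, -1.86640710e+01,
       -5.22363244e-02,  2.35064537e-02,  1.69676173e-04]), 'tool_pos': array([0.22189877, 0.61019785, 0.19005205]), 'ee_rot': array([-1.79889948e+02,  1.96721941e-03,  1.60012727e+02]), 'contact_force': array([ 0.68543812, -0.45112365,  0.47446617]), 'torque': array([ 0.043802  , -0.03240501,  0.01340253]), 'opening': 0.09439142909180394}
scene {'camera_matrix': [[467.9883, 0.0, 318.9058], [0.0, 467.9883, 196.8976], [0.0, 0.0, 1.0]], 'D': [0.0005, 0.0, 0.0, 0.0, 0.0], 'R': [[0.5376, 0.8431, 0.011], [0.704, -0.4416, -0.5562], [-0.4641, 0.3067, -0.831]], 't': [-0.3048, -0.3605, 1.4019]}
top {'camera_matrix': [[430.2957, 0.0, 322.9899], [0.0, 430.2957, 199.91], [0.0, 0.0, 1.0]], 'D': [-0.1067, 0.0, 0.0, 0.0, 0.0], 'R': [[0.005, -0.9999, 0.0106], [-0.9892, -0.0065, -0.1467], [0.1467, -0.0098, -0.9891]], 't': [-0.0143, 0.5596, 1.1015]}
{'camera_matrix': [[358.9712, 0.0, 317.4114], [0.0, 358.9712, 206.0969], [0.0, 0.0, 1.0]], 'D': [-0.0097, 0.0, 0.0, 0.0, 0.0], 'tool_from_camera': [[-0.0005, -0.9728, -0.2315, 0.0658], [1.0, -0.0004, -0.0006, 0.001], [0.0005, -0.2315, 0.9728, -0.1944], [0.0, 0.0, 0.0, 1.0]]} 0.022
```

View pics/scene0.png

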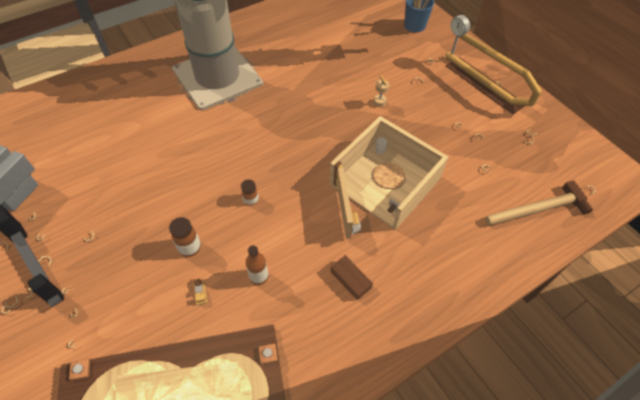

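View pics/top0.png

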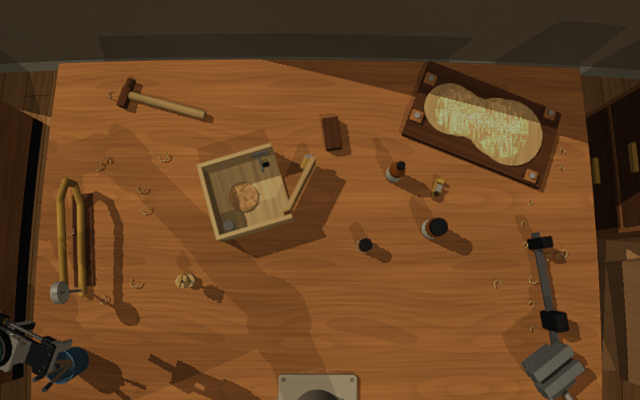

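```bash
cat > h.py <<'E'
import numpy as np, cv2
from plant import r, viewer
from scipy.spatial.transform import Rotation as Ro
def cast(name,uv,z,state=None):
    c=viewer.calibration(name);K=np.array(c["camera_matrix"]);D=np.array(c["D"])
    p=cv2.undistortPoints(np.array(uv,float).reshape(-1,1,2),K,D).reshape(-1,2)
    d=np.c_[p,np.ones(len(p))]
    if name=="wrist":
        T=np.array(c["tool_from_camera"]);Rt=Ro.from_euler("xyz",state["ee_rot"],degrees=True).as_matrix()
        o=Rt@T[:3,3]+state["tool_pos"];d=d@(Rt@T[:3,:3]).T
    else:
        R=np.array(c["R"]);o=-R.T@np.array(c["t"]);d=d@R
    return o+d*((np.asarray(z)-o[2])/d[:,2])[:,None]
E
python3 - <<'E'
from h import *
np.set_printoptions(precision=3,suppress=True)
im=cv2.imread("pics/top0.png");s=cv2.imread("pics/scene0.png")
def blob(im,box,lo,hi):
    x0,y0,x1,y1=box;h=cv2.cvtColor(im[y0:y1,x0:x1],cv2.COLOR_BGR2HSV)
    m=cv2.inRange(h,lo,hi);n,_,st,ce=cv2.connectedComponentsWithStats(m)
    i=1+np.argmax(st[1:,4]);return ce[i]+[x0,y0],st[i]
print(im[226,436],im[196,244],s[226,181],im[245,366],im[165,398])
print("lid top",*blob(im,(420,212,452,242),(0,0,0),(180,255,60)))
print("jar top", cast("top",[[436,226]],.1), "scene",cast("scene",[[181,227]],.1))
print("cork", cast("top",[[244,196]],.014), cast("scene",[[389,176]],.014))
print("corners",cast("top",[[198,162],[270,146],[219,240],[294,220]],.09))
print("hinge,edge",cast("top",[[289,212],[311,156]],.086))
print("small,bottle,spool,plane,block",cast("top",[[366,243],[399,165],[186,279],[440,184],[331,120]],[.06,.13,.09,.024,.03]))
cv2.imwrite("pics/c.png",np.hstack([cv2.resize(im[135:255,190:330],None,fx=4,fy=4,interpolation=3),cv2.resize(im[200:255,410:465],(240,480),interpolation=3)]))
E
```

```text
[16 20 22] [ 57 105 148] [48 59 79] [21 22 24] [19 18 20]
lid top [438.022 226.679] [  9   6  19  18 271]
jar top [[ 0.486 -0.296  0.1  ]] scene [[ 0.492 -0.302  0.1  ]]
cork [[0.573 0.204 0.014]] [[0.576 0.205 0.014]]
corners [[0.65  0.314 0.09 ]
 [0.693 0.128 0.09 ]
 [0.449 0.251 0.09 ]
 [0.501 0.062 0.09 ]]
hinge,edge [[0.521 0.076 0.086]
 [0.668 0.021 0.086]]
small,bottle,spool,plane,block [[ 0.445 -0.123  0.06 ]
 [ 0.636 -0.199  0.13 ]
 [ 0.35   0.331  0.09 ]
 [ 0.608 -0.332  0.024]
 [ 0.785 -0.032  0.03 ]]
```

View pics/c.png

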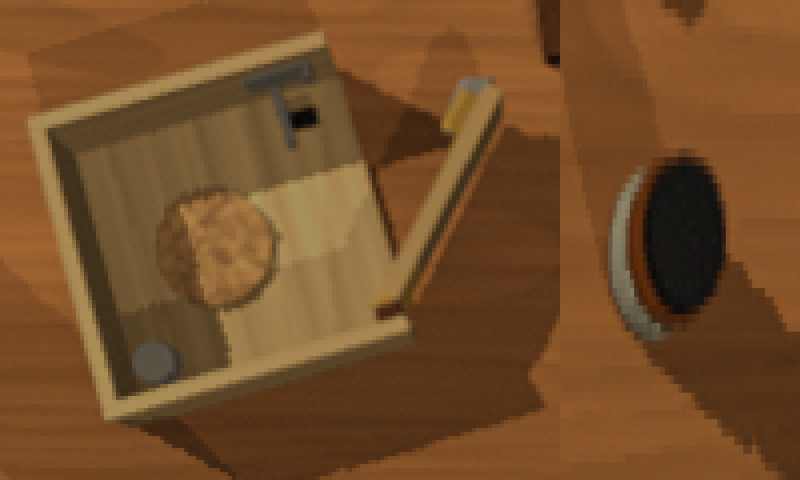

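Call:
{"op": "carry_out", "data": {"commands": [{"dx": -1,"dy": -0.07,"rz": 0.049,"gripper": -1},{"dx": -1,"dy": -0.07,"rz": 0.049,"gripper": -1},{"dx": -1,"dy": -0.07,"rz": 0.049,"gripper": -1},{"dx": -1,"dy": -0.07,"rz": 0.049,"gripper": -1},{"dx": -1,"dy": -0.07,"rz": 0.049,"gripper": -1},{"dx": -1,"dy": -0.07,"rz": 0.049,"gripper": -1},{"dx": -1,"dy": -0.07,"rz": 0.049,"gripper": -1},{"dx": -1,"dy": -0.07,"rz": 0.049,"gripper": -1},{"dx": -1,"dy": -0.07,"rz": 0.049,"gripper": -1},{"dx": -1,"dy": -0.07,"rz": 0.049,"gripper": -1},{"dx": -1,"dy": -0.07,"rz": 0.049,"gripper": -1},{"dx": -1,"dy": -0.07,"rz": 0.049,"gripper": -1},{"dx": -1,"dy": -0.07,"rz": 0.049,"gripper": -1},{"dx": -1,"dy": -0.07,"rz": 0.049,"gripper": -1},{"dx": -1,"dy": -0.07,"rz": 0.049,"gripper": -1},{"dx": -1,"dy": -0.07,"rz": 0.049,"gripper": -1},{"dx": -1,"dy": -0.07,"rz": 0.049,"gripper": -1},{"dx": -1,"dy": -0.07,"rz": 0.049,"gripper": -1}]}}

```text
schema error: expected keys dx, dy, dz, rx, ry, rz, gripper
```

Call:
{"op": "carry_out", "data": {"commands": [{"dx": -1,"dy": -0.07,"dz": 0,"rx": 0,"ry": 0,"rz": 0.049,"gripper": -1},{"dx": -1,"dy": -0.07,"dz": 0,"rx": 0,"ry": 0,"rz": 0.049,"gripper": -1},{"dx": -1,"dy": -0.07,"dz": 0,"rx": 0,"ry": 0,"rz": 0.049,"gripper": -1},{"dx": -1,"dy": -0.07,"dz": 0,"rx": 0,"ry": 0,"rz": 0.049,"gripper": -1},{"dx": -1,"dy": -0.07,"dz": 0,"rx": 0,"ry": 0,"rz": 0.049,"gripper": -1},{"dx": -1,"dy": -0.07,"dz": 0,"rx": 0,"ry": 0,"rz": 0.049,"gripper": -1},{"dx": -1,"dy": -0.07,"dz": 0,"rx": 0,"ry": 0,"rz": 0.049,"gripper": -1},{"dx": -1,"dy": -0.07,"dz": 0,"rx": 0,"ry": 0,"rz": 0.049,"gripper": -1},{"dx": -1,"dy": -0.07,"dz": 0,"rx": 0,"ry": 0,"rz": 0.049,"gripper": -1},{"dx": -1,"dy": -0.07,"dz": 0,"rx": 0,"ry": 0,"rz": 0.049,"gripper": -1},{"dx": -1,"dy": -0.07,"dz": 0,"rx": 0,"ry": 0,"rz": 0.049,"gripper": -1},{"dx": -1,"dy": -0.07,"dz": 0,"rx": 0,"ry": 0,"rz": 0.049,"gripper": -1},{"dx": -1,"dy": -0.07,"dz": 0,"rx": 0,"ry": 0,"rz": 0.049,"gripper": -1},{"dx": -1,"dy": -0.07,"dz": 0,"rx": 0,"ry": 0,"rz": 0.049,"gripper": -1},{"dx": -1,"dy": -0.07,"dz": 0,"rx": 0,"ry": 0,"rz": 0.049,"gripper": -1},{"dx": -1,"dy": -0.07,"dz": 0,"rx": 0,"ry": 0,"rz": 0.049,"gripper": -1},{"dx": -1,"dy": -0.07,"dz": 0,"rx": 0,"ry": 0,"rz": 0.049,"gripper": -1},{"dx": -1,"dy": -0.07,"dz": 0,"rx": 0,"ry": 0,"rz": 0.049,"gripper": -1}]}}

```text
time_s: 2.35
tool_pos: [0.5738, 0.2214, 0.1905]
ee_rot: [-180.0, 0.0, 109.4]
contact_force: [-1.4, -0.4, 1.0]
opening: 0.0941
```

```bash
python3 - <<'E'
from h import *
import pickle
s=r.get_state();im=viewer.capture("wrist");cv2.imwrite("pics/w1.png",im);pickle.dump(s,open("w1.pkl","wb"))
print(s["tool_pos"],s["ee_rot"],s["time_s"],s["joint_vel"].round(1))
E
```

```text
[0.57375978 0.22137052 0.19049221] [-1.79951897e+02  1.97884618e-03  1.09389465e+02] 2.35 [18.4 -0.9  6.1  3.2 -4.  -1.1  3.7]
```

View pics/w1.png

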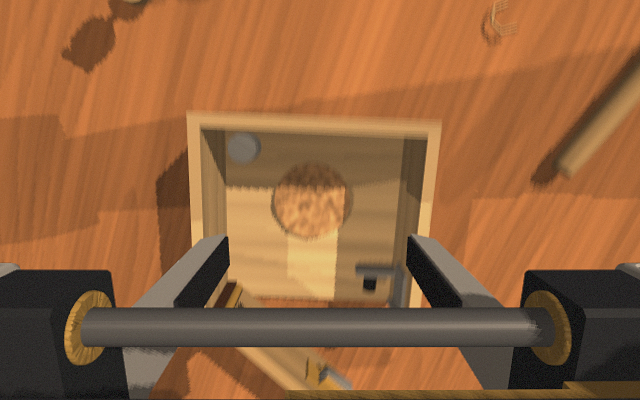

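```bash
python3 - <<'E'
from h import *
import pickle
s=pickle.load(open("w1.pkl","rb"))
print(cast("wrist",[[311,201]],.014,s), cast("top",[[244.2,196.7]],.014), cast("scene",[[389,176]],.014))
print("back corners",cast("wrist",[[188,112],[441,122]],.09,s))
E
```

```text
[[0.57359923 0.2044472  0.014     ]] [[0.57117281 0.20361443 0.014     ]] [[0.57622246 0.20452677 0.014     ]]
back corners [[0.45312549 0.25708176 0.09      ]
 [0.64632502 0.31673388 0.09      ]]
```

Call:
{"op": "carry_out", "data": {"commands": [{"dx": -1,"dy": -0.07,"dz": 0,"rx": 0,"ry": 0,"rz": 0.049,"gripper": -1},{"dx": -1,"dy": -0.07,"dz": 0,"rx": 0,"ry": 0,"rz": 0.049,"gripper": -1},{"dx": -1,"dy": -0.07,"dz": 0,"rx": 0,"ry": 0,"rz": 0.049,"gripper": -1},{"dx": -1,"dy": -0.07,"dz": 0,"rx": 0,"ry": 0,"rz": 0.049,"gripper": -1},{"dx": -1,"dy": -0.07,"dz": 0,"rx": 0,"ry": 0,"rz": 0.049,"gripper": -1},{"dx": -1,"dy": -0.07,"dz": 0,"rx": 0,"ry": 0,"rz": 0.049,"gripper": -1},{"dx": -1,"dy": -0.07,"dz": 0,"rx": 0,"ry": 0,"rz": 0.049,"gripper": -1},{"dx": -1,"dy": -0.07,"dz": 0,"rx": 0,"ry": 0,"rz": 0.049,"gripper": -1},{"dx": -1,"dy": -0.07,"dz": 0,"rx": 0,"ry": 0,"rz": 0.049,"gripper": -1},{"dx": -1,"dy": -0.07,"dz": 0,"rx": 0,"ry": 0,"rz": 0.049,"gripper": -1},{"dx": -1,"dy": -0.07,"dz": 0,"rx": 0,"ry": 0,"rz": 0.049,"gripper": -1},{"dx": -1,"dy": -0.07,"dz": 0,"rx": 0,"ry": 0,"rz": 0.049,"gripper": -1},{"dx": -1,"dy": -0.07,"dz": 0,"rx": 0,"ry": 0,"rz": 0.049,"gripper": -1},{"dx": -1,"dy": -0.07,"dz": 0,"rx": 0,"ry": 0,"rz": 0.049,"gripper": -1},{"dx": -1,"dy": -0.07,"dz": 0,"rx": 0,"ry": 0,"rz": 0.049,"gripper": -1},{"dx": -1,"dy": -0.07,"dz": 0,"rx": 0,"ry": 0,"rz": 0.049,"gripper": -1},{"dx": -0.5,"dy": 0,"dz": 0,"rx": 0,"ry": 0,"rz": 0.049,"gripper": -1},{"dx": 0,"dy": 0,"dz": 0,"rx": 0,"ry": 0,"rz": 0,"gripper": -1},{"dx": 0,"dy": 0,"dz": 0,"rx": 0,"ry": 0,"rz": 0,"gripper": -1}]}}

```text
time_s: 4.78
tool_pos: [0.5225, -0.2563, 0.1907]
ee_rot: [-180.0, -0.1, 61.9]
contact_force: [-0.1, 0.6, -0.5]
opening: 0.0942
```

```bash
python3 - <<'E'
from h import *
import pickle
s=r.get_state();im=viewer.capture("wrist");cv2.imwrite("pics/w2.png",im);pickle.dump(s,open("w2.pkl","wb"))
print(s["tool_pos"],s["ee_rot"],s["time_s"],s["joint_vel"].round(1))
E
```

```text
[ 0.52251593 -0.25625969  0.19071029] [-1.79972267e+02 -6.17407441e-02  6.18983923e+01] 4.775 [-0.2  0.  -0.1 -0.1  0.1  0.   0.1]
```

View pics/w2.png

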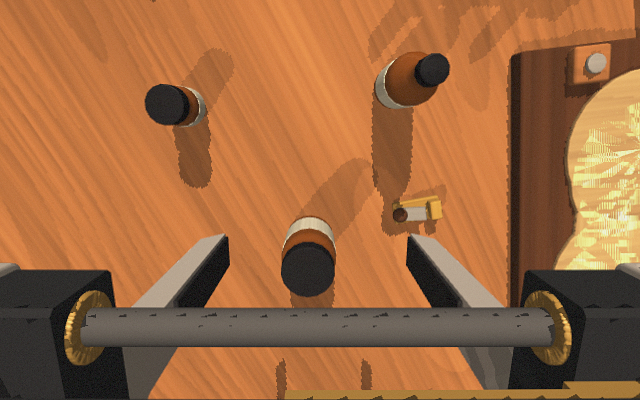

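```bash
python3 - <<'E'
from h import *
import pickle
s=pickle.load(open("w2.pkl","rb"))
p=cast("wrist",[[308,269],[280.5,269],[335.5,269]],.1,s);print(p,np.linalg.norm(p[1]-p[2]))
R=Ro.from_euler("xyz",s["ee_rot"],degrees=True)
t=np.array([p[0][0],p[0][1],.073]);print(R.inv().apply(t-s["tool_pos"])/.03)
E
```

```text
[[ 0.49004959 -0.30141833  0.1       ]
 [ 0.46937617 -0.29037567  0.1       ]
 [ 0.51071631 -0.31246483  0.1       ]] 0.046871508080154646
[-1.84182327 -0.24368927  3.92181227]
```

Call:
{"op": "carry_out", "data": {"commands": [{"dx": -0.9,"dy": -0.12,"dz": 0,"rx": 0,"ry": 0,"rz": 0,"gripper": -1},{"dx": -0.94,"dy": -0.12,"dz": 0,"rx": 0,"ry": 0,"rz": 0,"gripper": -1},{"dx": 0,"dy": 0,"dz": 0.9,"rx": 0,"ry": 0,"rz": 0,"gripper": -1},{"dx": 0,"dy": 0,"dz": 0.9,"rx": 0,"ry": 0,"rz": 0,"gripper": -1},{"dx": 0,"dy": 0,"dz": 0.8,"rx": 0,"ry": 0,"rz": 0,"gripper": -1},{"dx": 0,"dy": 0,"dz": 0.7,"rx": 0,"ry": 0,"rz": 0,"gripper": -1},{"dx": 0,"dy": 0,"dz": 0.62,"rx": 0,"ry": 0,"rz": 0,"gripper": -1},{"dx": 0,"dy": 0,"dz": 0,"rx": 0,"ry": 0,"rz": 0,"gripper": -1},{"dx": 0,"dy": 0,"dz": 0,"rx": 0,"ry": 0,"rz": 0,"gripper": 1},{"dx": 0,"dy": 0,"dz": 0,"rx": 0,"ry": 0,"rz": 0,"gripper": 1},{"dx": 0,"dy": 0,"dz": 0,"rx": 0,"ry": 0,"rz": 0,"gripper": 1},{"dx": 0,"dy": 0,"dz": 0,"rx": 0,"ry": 0,"rz": 0,"gripper": 1},{"dx": 0,"dy": 0,"dz": 0,"rx": 0,"ry": 0,"rz": 0,"gripper": 1},{"dx": 0,"dy": 0,"dz": 0,"rx": 0,"ry": 0,"rz": 0,"gripper": 1}], "newtons": 25}}

```text
time_s: 6.58
tool_pos: [0.489, -0.3031, 0.0735]
ee_rot: [-180.0, -0.0, 61.7]
contact_force: [-0.7, 0.8, 0.7]
opening: 0.046
```

Call:
{"op": "carry_out", "data": {"commands": [{"dx": 0,"dy": 0,"dz": 0,"rx": 0,"ry": 0,"rz": 0,"gripper": 1},{"dx": 0,"dy": 0,"dz": -0.4,"rx": 0,"ry": 0,"rz": 0,"gripper": 1},{"dx": 0,"dy": 0,"dz": -0.8,"rx": 0,"ry": 0,"rz": 0,"gripper": 1},{"dx": 0,"dy": 0,"dz": -1,"rx": 0,"ry": 0,"rz": 0,"gripper": 1},{"dx": 0,"dy": 0,"dz": -1,"rx": 0,"ry": 0,"rz": 0,"gripper": 1},{"dx": 0,"dy": 0,"dz": -1,"rx": 0,"ry": 0,"rz": 0,"gripper": 1},{"dx": 0,"dy": 0,"dz": -0.8,"rx": 0,"ry": 0,"rz": 0,"gripper": 1},{"dx": 0,"dy": 0,"dz": 0,"rx": 0,"ry": 0,"rz": 0,"gripper": 1}]}}

```text
time_s: 7.58
tool_pos: [0.4901, -0.3039, 0.2251]
ee_rot: [179.8, 0.0, 61.8]
contact_force: [0.6, 0.6, -3.7]
opening: 0.0458
```

```bash
python3 - <<'E'
from h import *
s=r.get_state();im=viewer.capture("wrist");im2=viewer.capture("scene")
print(s["tool_pos"],s["contact_force"],s["torque"],s["opening"])
cv2.imwrite("pics/w3.png",np.hstack([im[150:350,220:420],cv2.resize(im2[170:270,130:230],(400,400))[:200*2][100:300]]))
E
```

```text
[ 0.49007841 -0.30390957  0.22509911] [ 0.56658851  0.5590477  -3.71451732] [-0.0733855   0.06127138 -0.02027829] 0.045754638832667865
```

View pics/w3.png

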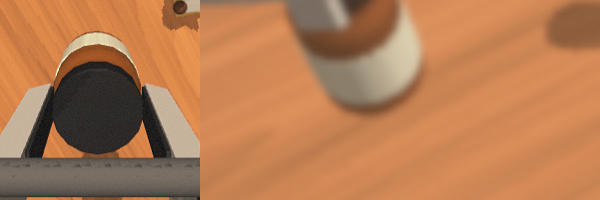

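Call:
{"op": "carry_out", "data": {"commands": [{"dx": 0.5,"dy": 0.06,"dz": 0,"rx": 0,"ry": 0,"rz": -0.022,"gripper": 1},{"dx": 0.8,"dy": 0.06,"dz": 0,"rx": 0,"ry": 0,"rz": -0.044,"gripper": 1},{"dx": 1,"dy": 0.06,"dz": 0,"rx": 0,"ry": 0,"rz": -0.045,"gripper": 1},{"dx": 1,"dy": 0.06,"dz": 0,"rx": 0,"ry": 0,"rz": -0.045,"gripper": 1},{"dx": 1,"dy": 0.06,"dz": 0,"rx": 0,"ry": 0,"rz": -0.045,"gripper": 1},{"dx": 1,"dy": 0.06,"dz": 0,"rx": 0,"ry": 0,"rz": -0.045,"gripper": 1},{"dx": 1,"dy": 0.06,"dz": 0,"rx": 0,"ry": 0,"rz": -0.045,"gripper": 1},{"dx": 1,"dy": 0.06,"dz": 0,"rx": 0,"ry": 0,"rz": -0.045,"gripper": 1},{"dx": 1,"dy": 0.06,"dz": 0,"rx": 0,"ry": 0,"rz": -0.045,"gripper": 1},{"dx": 1,"dy": 0.06,"dz": 0,"rx": 0,"ry": 0,"rz": -0.045,"gripper": 1},{"dx": 1,"dy": 0.06,"dz": 0,"rx": 0,"ry": 0,"rz": -0.045,"gripper": 1},{"dx": 1,"dy": 0.06,"dz": 0,"rx": 0,"ry": 0,"rz": -0.045,"gripper": 1},{"dx": 1,"dy": 0.06,"dz": 0,"rx": 0,"ry": 0,"rz": -0.045,"gripper": 1},{"dx": 1,"dy": 0.06,"dz": 0,"rx": 0,"ry": 0,"rz": -0.045,"gripper": 1},{"dx": 1,"dy": 0.06,"dz": 0,"rx": 0,"ry": 0,"rz": -0.045,"gripper": 1},{"dx": 1,"dy": 0.06,"dz": 0,"rx": 0,"ry": 0,"rz": -0.045,"gripper": 1},{"dx": 0.8,"dy": 0.06,"dz": 0,"rx": 0,"ry": 0,"rz": -0.045,"gripper": 1},{"dx": 0.4,"dy": 0.06,"dz": 0,"rx": 0,"ry": 0,"rz": -0.045,"gripper": 1},{"dx": 0,"dy": 0,"dz": 0,"rx": 0,"ry": 0,"rz": 0,"gripper": 1},{"dx": 0,"dy": 0,"dz": 0,"rx": 0,"ry": 0,"rz": 0,"gripper": 1}]}}

```text
time_s: 10.18
tool_pos: [0.5864, 0.17, 0.2234]
ee_rot: [-180.0, 0.1, 106.7]
contact_force: [0.1, 0.4, -4.2]
opening: 0.0461
```

```bash
python3 - <<'E'
from h import *
s=r.get_state();R=Ro.from_euler("xyz",s["ee_rot"],degrees=True)
print(R.inv().apply(np.array([.5737,.2043,.0875])-s["tool_pos"])/.03, s["joint_vel"].max())
E
```

```text
[ 1.22341487 -0.07694944  4.52797832] 0.44376309304886336
```

Position, then lower to about 10 mm above the pad.

Call:
{"op": "carry_out", "data": {"commands": [{"dx": 0.6,"dy": -0.04,"dz": 0,"rx": 0,"ry": 0,"rz": 0,"gripper": 1},{"dx": 0.6,"dy": -0.04,"dz": 0,"rx": 0,"ry": 0,"rz": 0,"gripper": 1},{"dx": 0.02,"dy": 0,"dz": 0.7,"rx": 0,"ry": 0,"rz": 0,"gripper": 1},{"dx": 0,"dy": 0,"dz": 0.9,"rx": 0,"ry": 0,"rz": 0,"gripper": 1},{"dx": 0,"dy": 0,"dz": 0.9,"rx": 0,"ry": 0,"rz": 0,"gripper": 1},{"dx": 0,"dy": 0,"dz": 0.8,"rx": 0,"ry": 0,"rz": 0,"gripper": 1},{"dx": 0,"dy": 0,"dz": 0.6,"rx": 0,"ry": 0,"rz": 0,"gripper": 1},{"dx": 0,"dy": 0,"dz": 0.3,"rx": 0,"ry": 0,"rz": 0,"gripper": 1},{"dx": 0,"dy": 0,"dz": 0,"rx": 0,"ry": 0,"rz": 0,"gripper": 1},{"dx": 0,"dy": 0,"dz": 0,"rx": 0,"ry": 0,"rz": 0,"gripper": 1}]}}

```text
time_s: 11.42
tool_pos: [0.574, 0.2064, 0.0982]
ee_rot: [179.9, -0.0, 106.8]
contact_force: [-0.1, 0.2, -3.1]
opening: 0.0458
```

```bash
python3 - <<'E'
from h import *
s=r.get_state();im=viewer.capture("top");im2=viewer.capture("wrist")
cv2.imwrite("pics/t4.png",np.hstack([cv2.resize(im[130:260,180:310],(400,400)),im2[:,130:510]]))
R=Ro.from_euler("xyz",s["ee_rot"],degrees=True)
print(R.inv().apply(np.array([.5737,.2043,.0875])-s["tool_pos"])/.03,s["contact_force"])
E
```

```text
[-0.0651849 -0.0289371  0.3567463] [-0.12669908  0.20047701 -3.05962788]
```

View pics/t4.png

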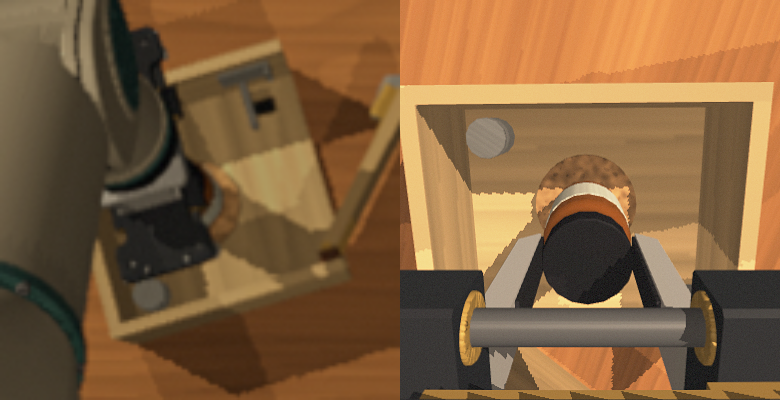

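Call:
{"op": "carry_out", "data": {"commands": [{"dx": -0.05,"dy": 0,"dz": 0.1,"rx": 0,"ry": 0,"rz": 0,"gripper": 1},{"dx": 0,"dy": 0,"dz": 0.07,"rx": 0,"ry": 0,"rz": 0,"gripper": 1},{"dx": 0,"dy": 0,"dz": 0.06,"rx": 0,"ry": 0,"rz": 0,"gripper": 1},{"dx": 0,"dy": 0,"dz": 0.05,"rx": 0,"ry": 0,"rz": 0,"gripper": 1},{"dx": 0,"dy": 0,"dz": 0.03,"rx": 0,"ry": 0,"rz": 0,"gripper": 1},{"dx": 0,"dy": 0,"dz": 0,"rx": 0,"ry": 0,"rz": 0,"gripper": 1},{"dx": 0,"dy": 0,"dz": 0,"rx": 0,"ry": 0,"rz": 0,"gripper": 1}]}}

```text
time_s: 12.4
tool_pos: [0.5737, 0.2047, 0.0881]
ee_rot: [180.0, -0.0, 106.8]
contact_force: [-0.3, 0.2, -3.4]
opening: 0.046
```

Call:
{"op": "carry_out", "data": {"commands": [{"dx": 0,"dy": 0,"dz": 0.03,"rx": 0,"ry": 0,"rz": 0,"gripper": 1},{"dx": 0,"dy": 0,"dz": 0.03,"rx": 0,"ry": 0,"rz": 0,"gripper": 1},{"dx": 0,"dy": 0,"dz": 0,"rx": 0,"ry": 0,"rz": 0,"gripper": 1},{"dx": 0,"dy": 0,"dz": 0,"rx": 0,"ry": 0,"rz": 0,"gripper": 1}]}}

```text
time_s: 12.9
tool_pos: [0.5739, 0.2047, 0.0874]
ee_rot: [180.0, -0.0, 106.8]
contact_force: [-2.5, -0.7, 4.3]
opening: 0.0457
```

Call:
{"op": "carry_out", "data": {"commands": [{"dx": 0,"dy": 0,"dz": 0,"rx": 0,"ry": 0,"rz": 0,"gripper": -0.2},{"dx": 0,"dy": 0,"dz": 0,"rx": 0,"ry": 0,"rz": 0,"gripper": -0.6},{"dx": 0,"dy": 0,"dz": 0,"rx": 0,"ry": 0,"rz": 0,"gripper": -0.6},{"dx": 0,"dy": 0,"dz": 0,"rx": 0,"ry": 0,"rz": 0,"gripper": -0.6},{"dx": 0,"dy": 0,"dz": -0.2,"rx": 0,"ry": 0,"rz": 0,"gripper": -0.6},{"dx": 0,"dy": 0,"dz": -0.7,"rx": 0,"ry": 0,"rz": 0,"gripper": -0.6},{"dx": 0,"dy": 0,"dz": -1,"rx": 0,"ry": 0,"rz": 0,"gripper": -0.6},{"dx": 0,"dy": 0,"dz": -1,"rx": 0,"ry": 0,"rz": 0,"gripper": -0.6},{"dx": 0,"dy": 0,"dz": -1,"rx": 0,"ry": 0,"rz": 0,"gripper": -0.6},{"dx": 0,"dy": 0,"dz": 0,"rx": 0,"ry": 0,"rz": 0,"gripper": -0.6}]}}

```text
time_s: 14.15
tool_pos: [0.5755, 0.2051, 0.2059]
ee_rot: [179.7, -0.0, 106.8]
contact_force: [-1.2, 0.1, -0.4]
opening: 0.0753
```

Call:
{"op": "carry_out", "data": {"commands": [{"dx": -0.6,"dy": 0,"dz": 0,"rx": 0,"ry": 0,"rz": 0,"gripper": 1},{"dx": -1,"dy": 0.1,"dz": 0,"rx": 0,"ry": 0,"rz": 0,"gripper": 1},{"dx": -1,"dy": 0.1,"dz": 0,"rx": 0,"ry": 0,"rz": 0,"gripper": 1},{"dx": -1,"dy": 0.1,"dz": 0,"rx": 0,"ry": 0,"rz": 0,"gripper": 1},{"dx": -1,"dy": 0.1,"dz": 0,"rx": 0,"ry": 0,"rz": 0,"gripper": 1},{"dx": -1,"dy": 0.1,"dz": 0,"rx": 0,"ry": 0,"rz": 0,"gripper": 1},{"dx": -1,"dy": 0,"dz": 0,"rx": 0,"ry": 0,"rz": 0,"gripper": 1},{"dx": -1,"dy": 0,"dz": 0,"rx": 0,"ry": 0,"rz": 0,"gripper": 1},{"dx": -0.5,"dy": 0,"dz": 0,"rx": 0,"ry": 0,"rz": 0,"gripper": 1},{"dx": 0,"dy": 0,"dz": 0,"rx": 0,"ry": 0,"rz": 0,"gripper": 1},{"dx": 0,"dy": 0,"dz": 0,"rx": 0,"ry": 0,"rz": 0,"gripper": 1}]}}

```text
time_s: 15.52
tool_pos: [0.6578, -0.022, 0.2028]
ee_rot: [-180.0, -0.1, 106.9]
contact_force: [0.4, 0.6, 0.4]
opening: 0.0004
```

```bash
python3 - <<'E'
from h import *
import pickle
s=r.get_state();im=viewer.capture("top");im2=viewer.capture("wrist");pickle.dump(s,open("w5.pkl","wb"))
cv2.imwrite("pics/t5.png",im);cv2.imwrite("pics/w5.png",im2)
cv2.imwrite("pics/m5.png",np.hstack([cv2.resize(im[130:260,190:320],(260,260)),im2[:260,100:540]]))
print(s["tool_pos"],s["ee_rot"],s["contact_force"],s["opening"])
E
```

```text
[ 0.65776968 -0.02202347  0.20275696] [-1.79962905e+02 -8.76888545e-02  1.06872709e+02] [0.35463823 0.5819568  0.44426427] 0.0003517165001601066
```

View pics/m5.png

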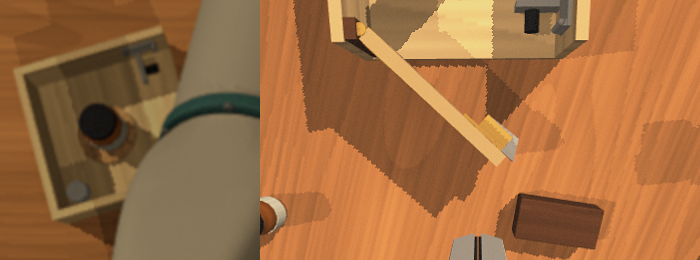

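```bash
python3 - <<'E'
from h import *
import pickle
s=pickle.load(open("w5.pkl","rb"))
p=cast("wrist",[[200,30],[341,158]],.086,s);d=p[1]-p[0];print(p,np.linalg.norm(d),np.degrees(np.arctan2(d[1],d[0])))
q=cast("wrist",[[171,40],[430,40]],.09,s);d=q[1]-q[0];print(q,np.linalg.norm(d),np.degrees(np.arctan2(d[1],d[0])))
R=Ro.from_euler("xyz",s["ee_rot"],degrees=True)
for x in (p[0],p[1]):print(R.inv().apply(x-s["tool_pos"]))
E
```

```text
[[0.52885755 0.08306657 0.086     ]
 [0.66798552 0.01837984 0.086     ]] 0.15343065423285193 -24.935797677659735
[[0.50974558 0.06872091 0.09      ]
 [0.7069098  0.12828866 0.09      ]] 0.20596612499305494 16.81074887953387
[ 0.13780355 -0.09278496  0.1170281 ]
[0.03552018 0.0215786  0.11679751]
```

Call:
{"op": "carry_out", "data": {"commands": [{"dx": 0,"dy": 0,"dz": 0.8,"rx": 0,"ry": 0,"rz": 0,"gripper": 1},{"dx": 0,"dy": 0,"dz": 1,"rx": 0,"ry": 0,"rz": 0,"gripper": 1},{"dx": 0,"dy": 0,"dz": 1,"rx": 0,"ry": 0,"rz": 0,"gripper": 1},{"dx": 0,"dy": 0,"dz": 0.9,"rx": 0,"ry": 0,"rz": 0,"gripper": 1},{"dx": 0,"dy": 0,"dz": 0.7,"rx": 0,"ry": 0,"rz": 0,"gripper": 1},{"dx": 0,"dy": 0,"dz": 0.36,"rx": 0,"ry": 0,"rz": 0,"gripper": 1},{"dx": 0.25,"dy": 0,"dz": 0,"rx": 0,"ry": 0,"rz": 0,"gripper": 1},{"dx": 0.25,"dy": 0,"dz": 0,"rx": 0,"ry": 0,"rz": 0,"gripper": 1},{"dx": 0.25,"dy": 0,"dz": 0,"rx": 0,"ry": 0,"rz": 0,"gripper": 1},{"dx": 0.15,"dy": 0,"dz": 0,"rx": 0,"ry": 0,"rz": 0,"gripper": 1},{"dx": 0.15,"dy": 0,"dz": 0,"rx": 0,"ry": 0,"rz": 0,"gripper": 1},{"dx": 0.15,"dy": 0.1,"dz": 0,"rx": 0,"ry": 0,"rz": 0,"gripper": 1},{"dx": 0.15,"dy": 0.1,"dz": 0,"rx": 0,"ry": 0,"rz": 0,"gripper": 1}]}}

```text
time_s: 17.25
tool_pos: [0.6525, 0.017, 0.0605]
ee_rot: [180.0, 0.0, 106.8]
contact_force: [0.2, 0.6, 0.4]
opening: 0.0003
```

Call:
{"op": "carry_out", "data": {"commands": [{"dx": 0.15,"dy": 0.1,"dz": 0,"rx": 0,"ry": 0,"rz": 0,"gripper": 1},{"dx": 0.15,"dy": 0.1,"dz": 0,"rx": 0,"ry": 0,"rz": 0,"gripper": 1},{"dx": 0.15,"dy": 0.1,"dz": 0,"rx": 0,"ry": 0,"rz": 0,"gripper": 1},{"dx": 0.15,"dy": 0.1,"dz": 0,"rx": 0,"ry": 0,"rz": 0,"gripper": 1},{"dx": 0.15,"dy": 0.05,"dz": 0,"rx": 0,"ry": 0,"rz": 0,"gripper": 1},{"dx": 0.15,"dy": 0.05,"dz": 0,"rx": 0,"ry": 0,"rz": 0,"gripper": 1},{"dx": 0.15,"dy": 0.05,"dz": 0,"rx": 0,"ry": 0,"rz": 0,"gripper": 1},{"dx": 0.12,"dy": 0.05,"dz": 0,"rx": 0,"ry": 0,"rz": 0,"gripper": 1},{"dx": 0.12,"dy": 0.05,"dz": 0,"rx": 0,"ry": 0,"rz": 0,"gripper": 1},{"dx": 0,"dy": 0,"dz": 0,"rx": 0,"ry": 0,"rz": 0,"gripper": 1}]}}

```text
time_s: 18.5
tool_pos: [0.6597, 0.0602, 0.0604]
ee_rot: [-180.0, -0.0, 106.8]
contact_force: [-0.6, -0.2, -0.8]
opening: 0.0007
```

```bash
cat > g.py <<'E'
from h import *
s=r.get_state();R=Ro.from_euler("xyz",s["ee_rot"],degrees=True).as_matrix()
print("t",s["time_s"],"uv",R.T[:2]@(s["tool_pos"]-np.array([.529,.083,.086])),"F tool",(R.T@s["contact_force"]).round(2))
E
python3 g.py
```

```text
t 18.5 uv [-0.05963727  0.11848581] F tool [ 0.   -0.61  0.83]
```

Call:
{"op": "carry_out", "data": {"commands": [{"dx": 0.08,"dy": 0.03,"dz": 0,"rx": 0,"ry": 0,"rz": 0,"gripper": 1},{"dx": 0.08,"dy": 0.03,"dz": 0,"rx": 0,"ry": 0,"rz": 0,"gripper": 1},{"dx": 0.08,"dy": 0.03,"dz": 0,"rx": 0,"ry": 0,"rz": 0,"gripper": 1},{"dx": 0.08,"dy": 0.03,"dz": 0,"rx": 0,"ry": 0,"rz": 0,"gripper": 1},{"dx": 0.06,"dy": 0,"dz": 0,"rx": 0,"ry": 0,"rz": 0,"gripper": 1},{"dx": 0.06,"dy": 0,"dz": 0,"rx": 0,"ry": 0,"rz": 0,"gripper": 1},{"dx": 0,"dy": 0,"dz": 0,"rx": 0,"ry": 0,"rz": 0,"gripper": 1}]}}

```text
time_s: 19.38
tool_pos: [0.6595, 0.0735, 0.0605]
ee_rot: [180.0, -0.0, 106.8]
contact_force: [0.1, 0.7, -0.0]
opening: 0.0004
```

```bash
python3 g.py
```

```text
t 19.375 uv [-0.04677274  0.12217021] F tool [0.62 0.31 0.04]
```

Call:
{"op": "carry_out", "data": {"commands": [{"dx": 0.06,"dy": 0,"dz": 0,"rx": 0,"ry": 0,"rz": 0,"gripper": 1},{"dx": 0.06,"dy": 0,"dz": 0,"rx": 0,"ry": 0,"rz": 0,"gripper": 1},{"dx": 0.06,"dy": 0,"dz": 0,"rx": 0,"ry": 0,"rz": 0,"gripper": 1},{"dx": 0,"dy": 0,"dz": 0,"rx": 0,"ry": 0,"rz": 0,"gripper": 1}]}}

```text
time_s: 19.88
tool_pos: [0.6577, 0.0788, 0.0604]
ee_rot: [-180.0, -0.0, 106.8]
contact_force: [-0.0, 0.3, 0.3]
opening: 0.0007
```

```bash
python3 g.py
```

```text
t 19.875 uv [-0.04123668  0.12198751] F tool [ 0.32  0.08 -0.29]
```

Call:
{"op": "carry_out", "data": {"commands": [{"dx": 0.05,"dy": 0,"dz": 0,"rx": 0,"ry": 0,"rz": 0,"gripper": 1},{"dx": 0.05,"dy": 0,"dz": 0,"rx": 0,"ry": 0,"rz": 0,"gripper": 1},{"dx": 0.05,"dy": 0,"dz": 0,"rx": 0,"ry": 0,"rz": 0,"gripper": 1},{"dx": 0,"dy": 0,"dz": 0,"rx": 0,"ry": 0,"rz": 0,"gripper": 1}]}}

```text
time_s: 20.38
tool_pos: [0.6564, 0.0831, 0.0605]
ee_rot: [-180.0, -0.0, 106.8]
contact_force: [0.4, -0.4, -0.3]
opening: 0.0002
```

Call:
{"op": "carry_out", "data": {"commands": [{"dx": 0.05,"dy": 0,"dz": 0,"rx": 0,"ry": 0,"rz": 0,"gripper": 1},{"dx": 0.05,"dy": 0,"dz": 0,"rx": 0,"ry": 0,"rz": 0,"gripper": 1},{"dx": 0,"dy": 0,"dz": 0,"rx": 0,"ry": 0,"rz": 0,"gripper": 1}]}}

```text
time_s: 20.75
tool_pos: [0.6556, 0.0859, 0.0605]
ee_rot: [-180.0, -0.0, 106.8]
contact_force: [-0.3, -0.8, 0.6]
opening: 0.0002
```

Call:
{"op": "carry_out", "data": {"commands": [{"dx": 0.05,"dy": 0,"dz": 0,"rx": 0,"ry": 0,"rz": 0,"gripper": 1},{"dx": 0.05,"dy": 0,"dz": 0,"rx": 0,"ry": 0,"rz": 0,"gripper": 1},{"dx": 0,"dy": 0,"dz": 0,"rx": 0,"ry": 0,"rz": 0,"gripper": 1}]}}

```text
time_s: 21.12
tool_pos: [0.6547, 0.0888, 0.0604]
ee_rot: [-180.0, -0.0, 106.8]
contact_force: [-0.3, -0.1, -0.0]
opening: 0.0011
```

```bash
python3 g.py
```

```text
t 21.125 uv [-0.03081379  0.12199189] F tool [-0.03 -0.29  0.04]
```

Call:
{"op": "carry_out", "data": {"commands": [{"dx": 0.05,"dy": 0,"dz": 0,"rx": 0,"ry": 0,"rz": 0,"gripper": 1},{"dx": 0.05,"dy": 0,"dz": 0,"rx": 0,"ry": 0,"rz": 0,"gripper": 1},{"dx": 0,"dy": 0,"dz": 0,"rx": 0,"ry": 0,"rz": 0,"gripper": 1}]}}

```text
time_s: 21.5
tool_pos: [0.6538, 0.0917, 0.0604]
ee_rot: [-180.0, -0.0, 106.8]
contact_force: [0.4, -0.1, -0.3]
opening: 0.0006
```

Call:
{"op": "carry_out", "data": {"commands": [{"dx": 0.05,"dy": 0,"dz": 0,"rx": 0,"ry": 0,"rz": 0,"gripper": 1},{"dx": 0.05,"dy": 0,"dz": 0,"rx": 0,"ry": 0,"rz": 0,"gripper": 1},{"dx": 0,"dy": 0,"dz": 0,"rx": 0,"ry": 0,"rz": 0,"gripper": 1}]}}

```text
time_s: 21.88
tool_pos: [0.6529, 0.0945, 0.0605]
ee_rot: [-180.0, -0.0, 106.8]
contact_force: [0.4, -0.5, 0.1]
opening: 0.0006
```

Call:
{"op": "carry_out", "data": {"commands": [{"dx": 0.05,"dy": 0,"dz": 0,"rx": 0,"ry": 0,"rz": 0,"gripper": 1},{"dx": 0.05,"dy": 0,"dz": 0,"rx": 0,"ry": 0,"rz": 0,"gripper": 1},{"dx": 0,"dy": 0,"dz": 0,"rx": 0,"ry": 0,"rz": 0,"gripper": 1}]}}

```text
time_s: 22.25
tool_pos: [0.6521, 0.0974, 0.0604]
ee_rot: [-180.0, -0.0, 106.8]
contact_force: [0.4, -0.4, 1.0]
opening: 0.0005
```

```bash
python3 - <<'E'
from h import *
im=viewer.capture("scene");im2=viewer.capture("wrist")
cv2.imwrite("pics/m6.png",np.hstack([cv2.resize(im[110:240,310:460],(460,400)),im2[:,150:490]]))
E
python3 g.py
```

```text
t 22.35 uv [-0.02186757  0.12183709] F tool [-0.84 -0.11 -0.02]
```

View pics/m6.png

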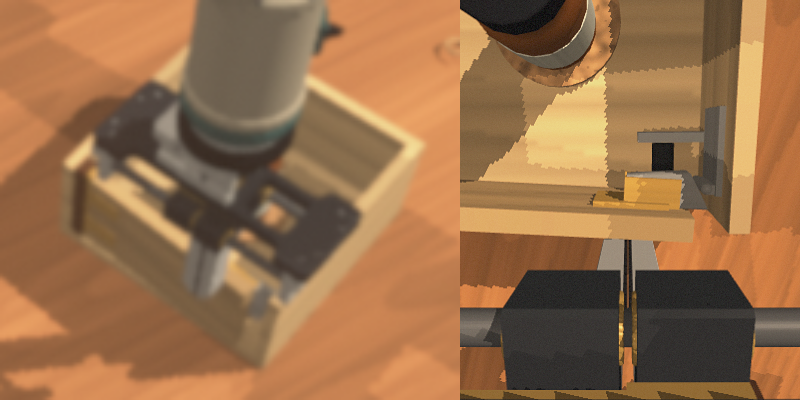

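Call:
{"op": "carry_out", "data": {"commands": [{"dx": 0.04,"dy": 0,"dz": 0,"rx": 0,"ry": 0,"rz": 0,"gripper": 1},{"dx": 0.04,"dy": 0,"dz": 0,"rx": 0,"ry": 0,"rz": 0,"gripper": 1},{"dx": 0,"dy": 0,"dz": 0,"rx": 0,"ry": 0,"rz": 0,"gripper": 1}]}}

```text
time_s: 22.72
tool_pos: [0.6518, 0.0984, 0.0605]
ee_rot: [180.0, 0.1, 106.8]
contact_force: [1.4, -2.8, -0.7]
opening: -0.0
```

Call:
{"op": "carry_out", "data": {"commands": [{"dx": 0.04,"dy": 0,"dz": 0,"rx": 0,"ry": 0,"rz": 0,"gripper": 1},{"dx": 0.04,"dy": 0,"dz": 0,"rx": 0,"ry": 0,"rz": 0,"gripper": 1},{"dx": 0,"dy": 0,"dz": 0,"rx": 0,"ry": 0,"rz": 0,"gripper": 1}]}}

```text
time_s: 23.1
tool_pos: [0.6511, 0.1013, 0.0605]
ee_rot: [180.0, 0.0, 106.8]
contact_force: [2.7, -4.3, -0.4]
opening: 0.0002
```

Call:
{"op": "carry_out", "data": {"commands": [{"dx": 0.04,"dy": 0,"dz": 0,"rx": 0,"ry": 0,"rz": 0,"gripper": 1},{"dx": 0.04,"dy": 0,"dz": 0,"rx": 0,"ry": 0,"rz": 0,"gripper": 1},{"dx": 0,"dy": 0,"dz": 0,"rx": 0,"ry": 0,"rz": 0,"gripper": 1}]}}

```text
time_s: 23.48
tool_pos: [0.6506, 0.1035, 0.0605]
ee_rot: [180.0, 0.0, 106.8]
contact_force: [3.2, -4.1, -1.6]
opening: 0.0007
```

Call:
{"op": "carry_out", "data": {"commands": [{"dx": 0.04,"dy": 0,"dz": 0,"rx": 0,"ry": 0,"rz": 0,"gripper": 1},{"dx": 0.04,"dy": 0,"dz": 0,"rx": 0,"ry": 0,"rz": 0,"gripper": 1},{"dx": 0,"dy": 0,"dz": 0,"rx": 0,"ry": 0,"rz": 0,"gripper": 1}]}}

```text
time_s: 23.85
tool_pos: [0.6499, 0.1062, 0.0605]
ee_rot: [180.0, 0.0, 106.8]
contact_force: [2.7, -2.5, -0.6]
opening: 0.0005
```

Call:
{"op": "carry_out", "data": {"commands": [{"dx": 0.03,"dy": 0,"dz": 0,"rx": 0,"ry": 0,"rz": 0,"gripper": 1},{"dx": 0.03,"dy": 0,"dz": 0,"rx": 0,"ry": 0,"rz": 0,"gripper": 1},{"dx": 0,"dy": 0,"dz": 0,"rx": 0,"ry": 0,"rz": 0,"gripper": 1}]}}

```text
time_s: 24.22
tool_pos: [0.6485, 0.1088, 0.0605]
ee_rot: [-180.0, -0.0, 106.8]
contact_force: [2.0, -1.5, 0.3]
opening: 0.0007
```

Call:
{"op": "carry_out", "data": {"commands": [{"dx": 0.03,"dy": 0,"dz": 0,"rx": 0,"ry": 0,"rz": 0,"gripper": 1},{"dx": 0.03,"dy": 0,"dz": 0,"rx": 0,"ry": 0,"rz": 0,"gripper": 1},{"dx": 0,"dy": 0,"dz": 0,"rx": 0,"ry": 0,"rz": 0,"gripper": 1}]}}

```text
time_s: 24.6
tool_pos: [0.6485, 0.1091, 0.0605]
ee_rot: [180.0, 0.0, 106.8]
contact_force: [2.5, -2.8, -0.2]
opening: 0.0004
```

Call:
{"op": "carry_out", "data": {"commands": [{"dx": 0.03,"dy": 0,"dz": 0,"rx": 0,"ry": 0,"rz": 0,"gripper": 1},{"dx": 0.02,"dy": 0,"dz": 0,"rx": 0,"ry": 0,"rz": 0,"gripper": 1},{"dx": 0,"dy": 0,"dz": 0,"rx": 0,"ry": 0,"rz": 0,"gripper": 1}]}}

```text
time_s: 24.98
tool_pos: [0.6485, 0.1093, 0.0605]
ee_rot: [180.0, 0.1, 106.7]
contact_force: [1.7, -5.4, -0.6]
opening: 0.0006
```

Call:
{"op": "carry_out", "data": {"commands": [{"dx": 0.03,"dy": 0,"dz": 0,"rx": 0,"ry": 0,"rz": 0,"gripper": 1},{"dx": 0.02,"dy": 0,"dz": 0,"rx": 0,"ry": 0,"rz": 0,"gripper": 1},{"dx": 0,"dy": 0,"dz": 0,"rx": 0,"ry": 0,"rz": 0,"gripper": 1}]}}

```text
time_s: 25.35
tool_pos: [0.6484, 0.1096, 0.0605]
ee_rot: [180.0, 0.2, 106.7]
contact_force: [4.0, -6.9, 0.0]
opening: 0.0003
```

```bash
python3 g.py
```

```text
t 25.35 uv [-0.00876138  0.12196704] F tool [-7.71  1.82  0.03]
```

Call:
{"op": "carry_out", "data": {"commands": [{"dx": 0.03,"dy": 0,"dz": 0,"rx": 0,"ry": 0,"rz": 0,"gripper": 1},{"dx": 0.02,"dy": 0,"dz": 0,"rx": 0,"ry": 0,"rz": 0,"gripper": 1},{"dx": 0,"dy": 0,"dz": 0,"rx": 0,"ry": 0,"rz": 0,"gripper": 1}]}}

```text
time_s: 25.72
tool_pos: [0.6483, 0.1097, 0.0606]
ee_rot: [180.0, 0.3, 106.7]
contact_force: [4.2, -8.5, -1.4]
opening: 0.0006
```

```bash
python3 g.py
```

```text
t 25.725 uv [-0.0085063   0.12198307] F tool [-9.38  1.58  1.46]
```

Call:
{"op": "carry_out", "data": {"commands": [{"dx": -0.1,"dy": 0,"dz": 0,"rx": 0,"ry": 0,"rz": 0,"gripper": 1},{"dx": -0.15,"dy": 0,"dz": 0,"rx": 0,"ry": 0,"rz": 0,"gripper": 1},{"dx": -0.3,"dy": 0,"dz": 0,"rx": 0,"ry": 0,"rz": 0,"gripper": 1},{"dx": -0.6,"dy": 0,"dz": 0,"rx": 0,"ry": 0,"rz": 0,"gripper": 1},{"dx": -0.8,"dy": 0,"dz": 0,"rx": 0,"ry": 0,"rz": 0,"gripper": 1},{"dx": -0.8,"dy": 0,"dz": 0,"rx": 0,"ry": 0,"rz": 0,"gripper": 1},{"dx": -0.8,"dy": 0,"dz": 0,"rx": 0,"ry": 0,"rz": 0,"gripper": 1},{"dx": -0.4,"dy": 0,"dz": 0,"rx": 0,"ry": 0,"rz": 0,"gripper": 1},{"dx": 0,"dy": 0,"dz": -0.6,"rx": 0,"ry": 0,"rz": 0,"gripper": 1},{"dx": 0,"dy": 0,"dz": -1,"rx": 0,"ry": 0,"rz": 0,"gripper": 1},{"dx": 0,"dy": 0,"dz": -1,"rx": 0,"ry": 0,"rz": 0,"gripper": 1},{"dx": 0,"dy": 0,"dz": -1,"rx": 0,"ry": 0,"rz": 0,"gripper": 1},{"dx": 0,"dy": 0,"dz": -0.5,"rx": 0,"ry": 0,"rz": 0,"gripper": 1},{"dx": 0,"dy": 0,"dz": 0,"rx": 0,"ry": 0,"rz": 0,"gripper": 1},{"dx": 0,"dy": 0,"dz": 0,"rx": 0,"ry": 0,"rz": 0,"gripper": 1}]}}

```text
time_s: 27.6
tool_pos: [0.6804, 0.0011, 0.1823]
ee_rot: [-179.9, -0.1, 106.8]
contact_force: [1.7, -0.1, -0.2]
opening: 0.0003
```

```bash
python3 - <<'E'
from h import *
im=viewer.capture("scene");im2=viewer.capture("wrist")
cv2.imwrite("pics/m7.png",np.hstack([cv2.resize(im[110:240,310:460],(420,400)),im2[:,130:500]]))
E
python3 g.py
```

```text
t 27.7 uv [-0.12237862  0.12093122] F tool [-0.74 -0.13 -0.06]
```

View pics/m7.png

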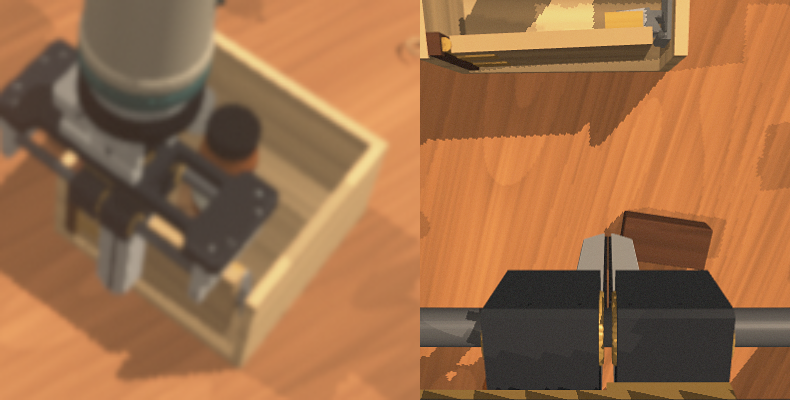

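```bash
python3 - <<'E'
from h import *
print(cast("scene",[[392.9,152.3]],.114))
print(r.finish_job())
E
```

```text
[[0.5774879  0.19806906 0.114     ]]
the job is handed in; nothing more can be done
None
```

The jar is standing on the cork pad and the gate is latched. The job was handed in at about 27.7 s of the 61 s allowed; no verdict was reported.

- **Jar:** I gripped it near the lid and lowered it onto the pad with about 8 N of contact. I let it go while the gate was still open at about 0.7 rad. The last scene view shows it upright. Its lid centre came out about 7 mm from the pad centre I had measured, within the 22 mm limit; that figure is a rough pick from one picture.
- **Gate:** I pushed it slowly near the gate_push point. The force rose to about 5 N on the keeper's lip, fell to about 2.5 N, then rose stiffly on the bumper. I stopped at 9.4 N along the push, about 9.5 N in all.
- **Latch check:** After I backed off about 11 cm, the gate was still shut, roughly square, about 2 s later in the wrist picture. The tool was clear of everything and read under 2 N, which I took as sensor noise.
- **Not checked:** I did not re-measure the bystanders at the end. I saw no contact with any of them.

No check failed. The cork-pad position from the three cameras agreed to within 5 mm.

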